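# Set the card rest's tilt with a pointer gauge and hold it

### The job

Take the angle gauge by its yellow handle out of its black dock and push its steel blade fully home into the slot of the rocking card rest, so that its shoulder sits flush on the rest. Then rock the rest over with the gauge alone (keep the fingers off the rest and its stand) until the gauge's red swinging pointer comes to rest inside the green mark, and finish holding it there, blade still home and shoulder still flush, gauge still gripped: the rest springs back if let go. Leave everything else on the bench alone.

Things in the scene. Friction and masses are not known exactly. Their poses are not given: they have to be found in the camera images.
- gauge_grip (a point): Centre of the angle gauge's yellow handle, the place to grip: a block 22 along the gauge's x, 26 along y, 50 mm along z (25 above and below this point). The gauge's shoulder underside lies 122 mm below this point, its dial's centre 66 below. Axes as the gauge's: x square to the dial's faces, y along the shoulder, z up.
- gauge: The angle gauge, 0.25 kg, upright. Origin: middle of the underside of its black shoulder bar, 84 (y) x 14 (x) x 12 mm high. Above it a round dial, white on both faces, 88 mm across, 12 thick (x), centre 56 up, then the yellow handle. Below it a steel blade 36 (y) x 5 (x), reaching 24 mm down. Starts with its blade in the dock.
- gauge_shoulder (a point): Middle of the flat underside of the gauge's shoulder, 122 mm below gauge_grip along the gauge's z; axes as the gauge's.
- dock: Fixed black block, 70 (x) x 110 (y) x 40 mm high, origin under its middle, axes as the gauge's at the start. The gauge stands in its slot, shoulder on its top; lift it straight up by more than 24 mm to free it.
- pointer (a joint): Angle (rad) of the red pointer on the dial: a free pendulum about the dial's centre, seen on both faces; swings at about 3 Hz and settles in about 1 s. It hangs plumb, so when settled it equals the gauge's lean about its own x axis (right-hand rule: positive when its top leans to the gauge's -y); 0 with the gauge upright.
- mark (a joint): Angle (rad) of the green mark on the dial's lower rim, same scale and sense as pointer; set somewhere from 0.24 to 0.42 and stays there. The mark is 6.6 mm wide, 39.5 mm from the dial's centre; the pointer is inside it when the two joints agree within 0.08.
- pointer_tip (a point): Tip of the red pointer, 37 mm from the dial's centre; its z points to the dial's centre.
- green_mark (a point): Middle of the green mark, 39.5 mm from the dial's centre; its z points to the dial's centre.
- stand: Fixed tilt stand that carries the rocking card rest. Dark steel foot 110 (x) x 100 (y) mm, 12 mm high, and two blue cheeks 44 wide (y), 56 high, outer faces 30 mm either side of the middle. Origin under its middle; x along the rest's axle, y along the slot, z up.
- pivot (a point): Middle of the rest's axle, 40 mm above the bench; fixed, axes as the stand's (x is the axle, level). The rest turns about it. The slot takes the blade either way round.
- slot_mouth (a point): Middle of the slot's mouth on the top of the rocking rest, 35 mm from the pivot along the rest's z; tilts with the rest (x along the axle, y along the slot, z out of it). The rest is an aluminium block 40 (x) x 88 (y) mm. Slot 40 long (y), 10 wide (x), 26 mm deep, mouth bevelled to 48 x 18; the shoulder lands on the flat ends beyond.
- rocker (a joint): Tilt (rad) of the rest about the stand's x, right-hand rule (positive: top leans to the stand's -y); 0 level, stops at 0.6 either way. Starts at -0.12 to 0.12 and stays by friction (0.02 N m); farther over a light spring (0.2 N m/rad) drives it back. Press the gauge down with 5 to 10 N while rocking and the rest follows its shoulder.
- screwdriver: Bystander: yellow-handled screwdriver lying on the mat; leave it alone. Origin at its underside.
- driver_red: Bystander: red-handled screwdriver lying on the mat; leave it alone. Origin at its underside.
- fan: Bystander: black square case fan, 90 x 90 x 25 mm, lying flat; leave it alone. Origin at its underside.
- card: Bystander: graphics card, 100 x 200 x 36 mm, lying flat; leave it alone. Origin at its underside.
- heatsink: Bystander: finned copper and aluminium heat sink, 60 x 60 x 38 mm; leave it alone. Origin at its underside.
- dish: Bystander: small steel screw dish, 80 mm across, 25 mm high; leave it alone. Origin at its underside.
- spray: Bystander: blue spray can standing upright, 52 mm across, 150 mm high; leave it alone. Origin at its underside.
There are look-alikes about, which are no part of the job. There is more than one size of the gauge; the job needs the smallest.

How it is judged:
By the outcome, as a careful person would: the job done as asked, in the order asked, and still so for the second after the job is handed in, while the arm keeps its last pose, push and grip.
It also fails if it takes over 43 s, if anything falls off the work surface, if the arm or the gripper's body presses on something with over 40 N, if the wrist force passes 120 N, or if a joint passes its speed limit or range.

### The arm

A 6-joint arm with a two-finger parallel gripper is mounted at the origin on the work surface. World frame = base frame: x ahead of the robot, y to its left, z up, the work surface at z = 0. Lengths are in mm, angles in rad, forces in N, time in s.
With the tool pointing down it reaches from about 300 to 875 mm from the base axis. Payload 4.2 kg.
Tool frame: the origin (TCP) lies between the finger pads; the fingertips stand r.nose_length ahead of it and the grasp point (between the pads) lies 11 mm behind it (r.nose_length is the distance from the TCP to the fingertips, in mm); z points along the fingers, y is the line along which they close (so a half turn about z gives the same grasp; the last joint's range is limited). The gripper opens to 85 mm and grips with 20 to 120 N. Pads are 22 mm wide; open, the fingers measure 114 mm over their backs; the gripper's body (76 mm by 85 mm) begins 54 mm behind the grasp point. The pads swing forward as they close: fully open they stand 13 mm farther back than shut.
Start: joints at [-1.291, 0.32, 1.565, -0, 1.257, -0.02], TCP at [169.817, -549.366, 239.338] pointing down, gripper open.
Joint ranges: [-3.11, 3.11], [-0.84, 2.01], [0.21, 2.61], [-1.34, 4.49], [0.05, 2.63], [-2.56, 2.56]. Speed limits (rad/s): [2.57, 2.57, 3.14, 3.14, 3.14, 3.14].

### API

Orientations are given as [roll, pitch, yaw] about the fixed x, y, z axes, in that order (R = Rz(yaw) Ry(pitch) Rx(roll)).
In Python, from rig import read_state, cams, workorder, r gives the robot as it stands.
- The arm moves only by the tool servo_tool, never from a script. Its arguments are lists of equal length, an entry for each row: "fingers": the closure, from -1 (fully open) to 1 (shut); "xyz": the shift along the world's x, y, z in mm, a list of three; "angular": the turn, a rotation vector about the world's x, y, z in degrees, a list of three. In form: {"fingers": [fingers, ...], "xyz": [[x, y, z], ...], "angular": [[wx, wy, wz], ...]}. A call has 1 to 8 rows; each row shifts and turns the commanded pose from where the row before left it; what a row does not reach is not made up. A row lasts 1/10 s, in which the tool goes at most 50 mm and 8.59 degrees, less where a joint would pass 70% of its speed; a pose out of reach is approached as far as the arm can. A call with a gripper value outside its range is refused whole. The fingers move at their own pace and stop on an object; the grip force is fixed at half the most. Time passes only in rows, so rows that do not move let the fingers close. It gives the time, the measured TCP pose, the force, the opening and the grip force at its end, in the units of the state.
- read_state(): the state, without advancing time (a new reading comes with each control period).
- cams.read_camera(name): name is "scene" or "top"; returns the picture (480x640x3 uint8, blue, green, red); there is no depth.
- cams.calibration(name): a dict with "vertical_fov" (degrees; the focal length in pixels is half the picture's height over the tangent of half this angle, whatever the lens; pixels are square), "cx", "cy" (the principal point, pixels), "cam_to_world" (4x4, takes a point from camera to world coordinates). Camera axes: x right, y down, z forward; pixel columns grow to the right and rows downward; lengths in mm; the calibration is good to about 2 mm. A picture is of the moment at which its call begins. calibration takes no time and is no camera call.
- workorder.sign_off(): hands the job in; it is judged then, once.
The state is a dict: "t": time; "joints": joint angles; "qvel": joint speeds; "joint_efforts": joint torques, N m; "ee_pos": TCP position; "eef_rot": TCP orientation; "contact_force": force on the tool from outside, world axes, zero at the start; "ft_torque": the same for the moment, N m; "opening": finger opening in mm; "grasp_force": force on a finger pad.
Only numpy, scipy, OpenCV 4.12 (cv2) and the standard library are available. Lean on these libraries where they do the work, as an engineer would, in place of code of your own. Each camera call takes 0.05 s, during which the arm holds its last target. There are 200 camera calls.

## Working session

There is one attempt and no reset: what is moved stays moved. The work goes in short steps, Python scripts to look and compute and a tool call to move; the robot and the scene stay as the last step left them, time stands still between calls to the robot, and variables do not carry over. Pictures are saved under pics/ and viewed, at most 10 in all, crops included, and the job is handed in when it is done.

Besides the shell and the picture viewer there is one more tool, called after "Emit:" as a command line: name --argument value ..., lists and objects as JSON in quotes. servo_tool: Moves the arm, as the interface text tells. Its arguments: {"type":"object","properties":{"fingers":{"type":"array","items":{"type":"number"}},"xyz":{"type":"array","items":{"type":"array","items":{"type":"number"}}},"angular":{"type":"array","items":{"type":"array","items":{"type":"number"}}}},"required":["fingers","xyz","angular"]}

```bash
ls; mkdir -p pics
python3 - <<'E'
from rig import read_state, cams, workorder, r
import cv2,numpy as np
for n in("scene","top"):
    cv2.imwrite(f"pics/{n}0.png",cams.read_camera(n)); c=cams.calibration(n); print(n,c["vertical_fov"],c["cx"],c["cy"],np.round(c["cam_to_world"],3).tolist(), [k for k in c])
print(read_state(), r.nose_length)
E
```

```text
pics
scene 43.727855895425684 318.9498579729804 239.42994191723173 [[0.572, 0.66, -0.488, 1177.494], [0.82, -0.464, 0.333, -420.965], [-0.007, -0.591, -0.807, 1123.301], [0.0, 0.0, 0.0, 1.0]] ['vertical_fov', 'cx', 'cy', 'cam_to_world']
top 53.23409407983421 314.191588278626 254.30078881726067 [[-0.024, -0.986, 0.167, 355.72], [-1.0, 0.025, 0.005, -22.945], [-0.009, -0.167, -0.986, 1276.828], [0.0, 0.0, 0.0, 1.0]] ['vertical_fov', 'cx', 'cy', 'cam_to_world']
{'t': 0.1, 'joints': array([-1.29102221e+00,  3.20180005e-01,  1.56554849e+00,  3.05217469e-05,
        1.25740712e+00, -2.00213662e-02]), 'qvel': array([-0.00069312, -0.00187911, -0.00289922,  0.00053341,  0.00087351,
        0.00018559]), 'joint_efforts': array([ 1.83165253e-05, -4.16410017e+01, -2.34704125e+01, -5.77018113e-05,
        4.91540821e-03,  1.21759891e-05]), 'ee_pos': array([ 169.69426031, -548.95329407,  238.59720056]), 'eef_rot': array([-3.14005059e+00, -5.99048065e-05,  2.99786008e-01]), 'contact_force': array([ 0.54898535,  0.25363439, -0.08082891]), 'ft_torque': array([ 0.0167092 , -0.0033109 , -0.00949174]), 'grasp_force': 0.0, 'opening': 85.43511062541148} 8.0
```

View pics/scene0.png

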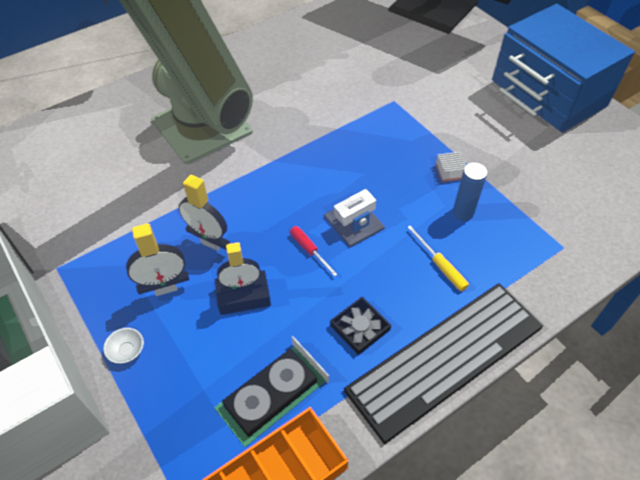

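View pics/top0.png

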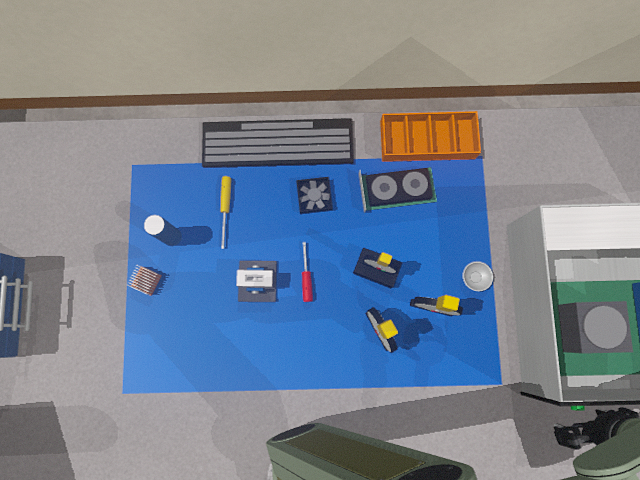

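Three gauges in view: scene (240,270) / top (378,265), standing in a black dock; scene (155,260) / top (438,303), no dock, larger; scene (203,215) / top (382,330), no dock, larger. The one in the black dock is the smallest, so it fits the description. I'll confirm it with one enlarged montage that also covers the rest.

Run:
```python
import cv2,numpy as np
s=cv2.imread("pics/scene0.png");t=cv2.imread("pics/top0.png")
def c(i,x,y):
    p=cv2.resize(i[y:y+75,x:x+100],None,fx=4,fy=4,interpolation=cv2.INTER_CUBIC)
    for k in range(0,100,10):
        cv2.line(p,(k*4,0),(k*4,6 if k%50 else 14),(0,255,255),1)
        if k<75: cv2.line(p,(0,k*4),(6 if k%50 else 14,k*4),(0,255,255),1)
    return p
m=np.vstack([np.hstack([c(s,195,240),c(s,305,180)]),np.hstack([c(t,330,230),c(t,210,245)])])
cv2.imwrite("pics/m.png",m)
```

```text
(no output)
```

View pics/m.png

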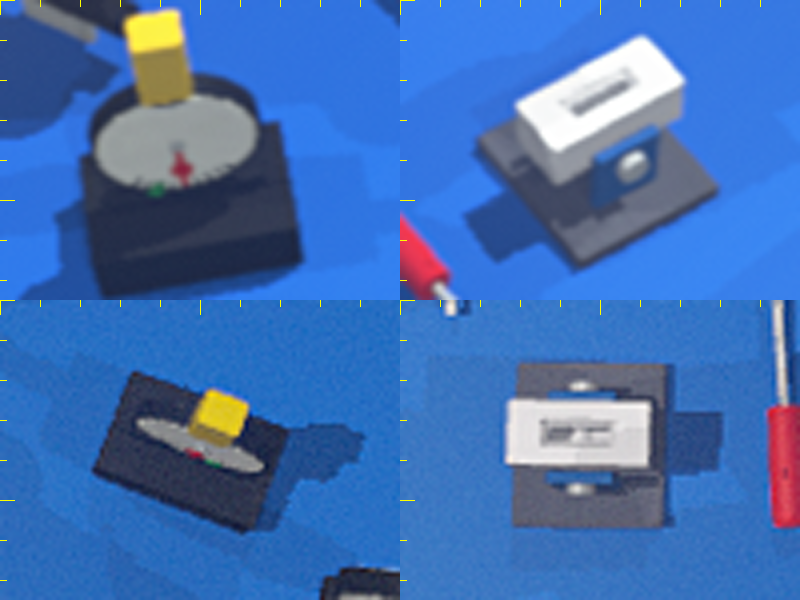

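The crops confirm it: this gauge's blade is in the black dock and its dial is the smallest. The green mark sits at scene (234,287), on the left of the pointer at (240,283), which is the world -y side. The stand's axle lies about along world x, with the slot centre at scene (354,203) / top (254,278). Next I fit the poses.

```bash
cat > h.py <<'E'
import numpy as np
from rig import cams
from scipy.optimize import least_squares
from scipy.spatial.transform import Rotation as Ro
C={n:cams.calibration(n) for n in("scene","top")}
def proj(n,P):
    c=C[n]; M=np.array(c["cam_to_world"]); q=(np.atleast_2d(P)-M[:3,3])@M[:3,:3]
    f=240/np.tan(np.radians(c["vertical_fov"]/2))
    return np.c_[c["cx"]+f*q[:,0]/q[:,2],c["cy"]+f*q[:,1]/q[:,2]]
E
cat > fit.py <<'E'
from h import *
O={"sg":("scene",195,240,0,0),"ss":("scene",305,180,400,0),"tg":("top",330,230,0,300),"ts":("top",210,245,400,300)}
def px(k,X,Y): n,a,b,u,v=O[k]; return n,a+(X-u)/4-.4,b+(Y-v)/4-.4
dk=lambda a,b:(35*a,55*b,40); hd=lambda a,b:(11*a,13*b,187)
G=[("sg",92,248,dk(1,-1)),("sg",298,217,dk(1,1)),("sg",80,160,dk(-1,-1)),("sg",278,122,dk(-1,1)),
("sg",135,48,hd(1,-1)),("sg",187,42,hd(1,1)),("sg",178,10,hd(-1,1)),("sg",125,20,hd(-1,-1)),
("tg",135,372,dk(1,1)),("tg",288,432,dk(1,-1)),("tg",245,530,dk(-1,-1)),("tg",93,470,dk(-1,1)),
("tg",208,390,hd(1,1)),("tg",248,403,hd(1,-1)),("tg",238,430,hd(-1,-1)),("tg",195,412,hd(-1,1))]
ft=lambda a,b:(55*a,50*b,12); rt=lambda a,b:(20*a,44*b,35)
S=[("ts",518,362,ft(1,1)),("ts",668,362,ft(1,-1)),("ts",662,526,ft(-1,-1)),("ts",513,526,ft(-1,1)),
("ss",578,265,ft(1,-1)),("ss",718,188,ft(1,1)),("ss",477,145,ft(-1,-1))]
T=[("ts",507,400,rt(1,1)),("ts",650,402,rt(1,-1)),("ts",648,467,rt(-1,-1)),("ts",509,465,rt(-1,1)),
("ss",516,104,rt(-1,-1)),("ss",641,35,rt(-1,1)),("ss",685,78,rt(1,1)),("ss",557,151,rt(1,-1)),
("ss",598,92,(0,0,35)),("ts",577,432,(0,0,35))]
def res(L,f):
    o=[]
    for k,X,Y,m in L:
        n,u,v=px(k,X,Y); o.append(proj(n,f(np.array(m,float)))[0]-(u,v))
    return np.array(o)
def g(p): return lambda m: Ro.from_euler("z",p[2]).apply(m)+[p[0],p[1],0]
def t(p): return lambda m: Ro.from_euler("z",p[2]).apply(Ro.from_euler("x",p[3]).apply(m))+[p[0],p[1],40]
a=least_squares(lambda p:res(G,g(p)).ravel(),[550,-110,-.376],loss="soft_l1",x_scale=[10,10,.1])
b=least_squares(lambda p:np.r_[res(S,g(p)),res(T,t(p))].ravel(),[500,110,0,0],loss="soft_l1",x_scale=[10,10,.1,.1])
print(a.x.round(3),res(G,g(a.x)).round(1).tolist());print(b.x.round(3),res(S,g(b.x)).round(1).tolist(),res(T,t(b.x)).round(1).tolist())
E
python3 fit.py
```

```text
[ 5.29681e+02 -1.79637e+02 -4.10000e-01] [[-0.6, 3.9], [0.2, 2.5], [-0.8, -1.9], [0.4, -1.0], [-1.7, 0.8], [-1.2, 0.0], [-0.3, -1.0], [-0.5, -1.3], [-1.4, -1.4], [-0.3, -0.9], [1.0, -0.5], [-0.6, -1.4], [-0.7, -1.4], [-0.1, -0.5], [-1.0, 1.5], [-0.8, 1.8]]
[ 5.04293e+02  1.36979e+02 -2.50000e-02  1.50000e-02] [[-0.5, -0.3], [-0.7, -0.3], [0.2, -0.1], [-0.4, -0.2], [0.0, -0.8], [-0.0, -0.8], [-1.4, -2.0]] [[0.3, -0.1], [-0.7, -0.5], [-0.5, -1.1], [-0.7, -0.6], [-0.6, -0.0], [-0.4, 0.6], [-1.1, 0.8], [-0.8, -0.2], [-0.2, 0.2], [-0.0, -0.2]]
```

Emit:
servo_tool --fingers '[-1, -1, -1, -1, -1, -1, -1, -1]' --xyz '[[0, 0, 40], [0, 0, 40], [30, 30, 0], [30, 30, 0], [30, 30, 0], [30, 30, 0], [30, 30, 0], [30, 30, 0]]' --angular '[[0, 0, 0], [0, 0, -4], [0, 0, -4], [0, 0, -4], [0, 0, -4], [0, 0, -4], [0, 0, -4], [0, 0, -4]]'

```text
t: 0.9
ee_pos: [350.6, -367.8, 319.0]
eef_rot: [-3.141, 0.0, -0.192]
contact_force: [0.6, -0.2, -0.0]
opening: 85.4
grasp_force: 0.0
```

Emit:
servo_tool --fingers '[-1, -1, -1, -1, -1, -1, -1, -1]' --xyz '[[30, 30, 0], [30, 30, 0], [30, 30, 0], [30, 30, 0], [30, 30, 0], [30, 30, 0], [0, 8, 0], [0, 0, 0]]' --angular '[[0, 0, -4], [0, 0, -4], [0, 0, -4], [0, 0, 0], [0, 0, 0], [0, 0, 0], [0, 0, 0], [0, 0, 0]]'

```text
t: 1.7
ee_pos: [529.8, -180.1, 318.7]
eef_rot: [3.141, 0.002, -0.396]
contact_force: [-0.6, 0.1, -1.1]
opening: 85.3
grasp_force: 0.0
```

Emit:
servo_tool --fingers '[-1, -1, -1, -1]' --xyz '[[0, 0, -40], [0, 0, -40], [0, 0, -28], [0, 0, 0]]' --angular '[[0, 0, 0], [0, 0, 0], [0, 0, 0], [0, 0, 0]]'

```text
t: 2.1
ee_pos: [526.2, -181.7, 207.5]
eef_rot: [3.14, 0.009, -0.4]
contact_force: [-0.1, -0.1, -0.3]
opening: 85.8
grasp_force: 0.0
```

Run:
```python
import cv2,numpy as np
from h import *
s=cams.read_camera("scene");t=cams.read_camera("top")
c=lambda i,x,y:cv2.resize(i[y:y+100,x:x+80],None,fx=5,fy=5,interpolation=cv2.INTER_CUBIC)
cv2.imwrite("pics/a.png",np.hstack([c(s,200,200),c(t,340,210)]))
```

```text
(no output)
```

View pics/a.png

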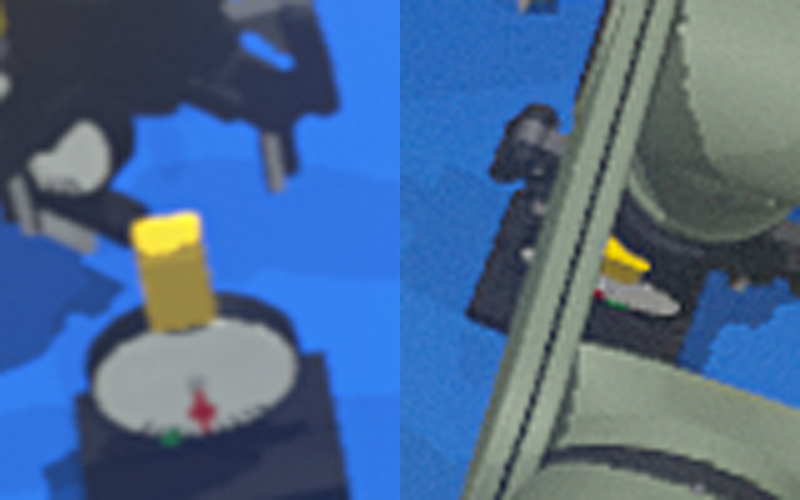

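Run:
```python
from h import *
print(proj("scene",[[526.2,-181.7,212],[526.2,-181.7,187],[536.2,-181.7,187],[526.2,-171.7,187]]).round(1))
print("obs tips",200+182/5,200+215/5,"handle top",200+168/5,200+232/5)
```

```text
[[229.2 238.3]
 [230.9 246. ]
 [233.5 249.5]
 [235.4 243.6]]
obs tips 236.4 243.0 handle top 233.6 246.4
```

The fingers straddle the handle: the right tip is at scene (255,237), and the left tip is hidden against the dark gauge behind. The handle top at (234,246) agrees with the fitted (530,-179).

Emit:
servo_tool --fingers '[-1, -1, -1, -1, -1, -1]' --xyz '[[2, 2, -20], [0, 0, -20], [0, 0, -15], [0, 0, 0], [0, 0, 0], [0, 0, 0]]' --angular '[[0, 0, 0], [0, 0, 0], [0, 0, 0], [0, 0, 0], [0, 0, 0], [0, 0, 0]]'

```text
t: 2.8
ee_pos: [532.9, -180.0, 158.4]
eef_rot: [-3.142, -0.004, -0.399]
contact_force: [-0.1, 0.8, 0.0]
opening: 85.3
grasp_force: 0.0
```

Emit:
servo_tool --fingers '[-1, 1, 1, 1, 1, 1, 1, 1]' --xyz '[[-2, 0, -3], [0, 0, 0], [0, 0, 0], [0, 0, 0], [0, 0, 0], [0, 0, 0], [0, 0, 0], [0, 0, 0]]' --angular '[[0, 0, 0], [0, 0, 0], [0, 0, 0], [0, 0, 0], [0, 0, 0], [0, 0, 0], [0, 0, 0], [0, 0, 0]]'

```text
t: 3.6
ee_pos: [529.8, -179.5, 153.3]
eef_rot: [3.141, -0.0, -0.398]
contact_force: [-0.6, -0.8, 0.5]
opening: 25.0
grasp_force: 62.4
```

Emit:
servo_tool --fingers '[1, 1, 1, 1, 1, 1, 1, 1]' --xyz '[[0, 0, 5], [0, 0, 10], [0, 0, 10], [0, 0, 15], [0, 0, 20], [0, 0, 25], [0, 0, 15], [0, 0, 0]]' --angular '[[0, 0, 0], [0, 0, 0], [0, 0, 0], [0, 0, 0], [0, 0, 0], [0, 0, 0], [0, 0, 0], [0, 0, 0]]'

```text
t: 4.4
ee_pos: [531.1, -179.8, 256.7]
eef_rot: [-3.141, -0.006, -0.398]
contact_force: [0.3, -0.2, -1.6]
opening: 25.3
grasp_force: 62.2
```

Emit:
servo_tool --fingers '[1, 1, 1, 1, 1, 1, 1, 1]' --xyz '[[-2, 25, 0], [-3, 35, 0], [-3, 40, 0], [-3, 40, 0], [-3, 40, 0], [-3, 40, 0], [-3, 40, 0], [-3, 30, 0]]' --angular '[[0, 0, 2], [0, 0, 3], [0, 0, 3], [0, 0, 3], [0, 0, 3], [0, 0, 3], [0, 0, 3], [0, 0, 1.4]]'

```text
t: 5.2
ee_pos: [505.9, 112.8, 252.6]
eef_rot: [-3.141, 0.001, -0.022]
contact_force: [1.3, -0.4, -2.3]
opening: 25.7
grasp_force: 62.0
```

Emit:
servo_tool --fingers '[1, 1, 1, 1, 1, 1, 1, 1]' --xyz '[[-2, 20, 0], [0, 6, 0], [0, 0, 0], [0, 0, 0], [0, 0, 0], [0, 0, 0], [0, 0, 0], [0, 0, 0]]' --angular '[[0, 0, 0], [0, 0, 0], [0, 0, 0], [0, 0, 0], [0, 0, 0], [0, 0, 0], [0, 0, 0], [0, 0, 0]]'

```text
t: 6.0
ee_pos: [504.9, 136.2, 253.4]
eef_rot: [3.141, -0.0, -0.026]
contact_force: [-0.3, 0.4, -2.5]
opening: 25.4
grasp_force: 62.0
```

Run:
```python
import cv2,numpy as np
from h import *
s=cams.read_camera("scene");t=cams.read_camera("top")
cv2.imwrite("pics/sb.png",s);cv2.imwrite("pics/tb.png",t)
c=lambda i,x,y:cv2.resize(i[y:y+100,x:x+80],None,fx=5,fy=5,interpolation=cv2.INTER_CUBIC)
cv2.imwrite("pics/b.png",np.hstack([c(s,310,150),c(t,215,225)]))
```

```text
(no output)
```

View pics/b.png

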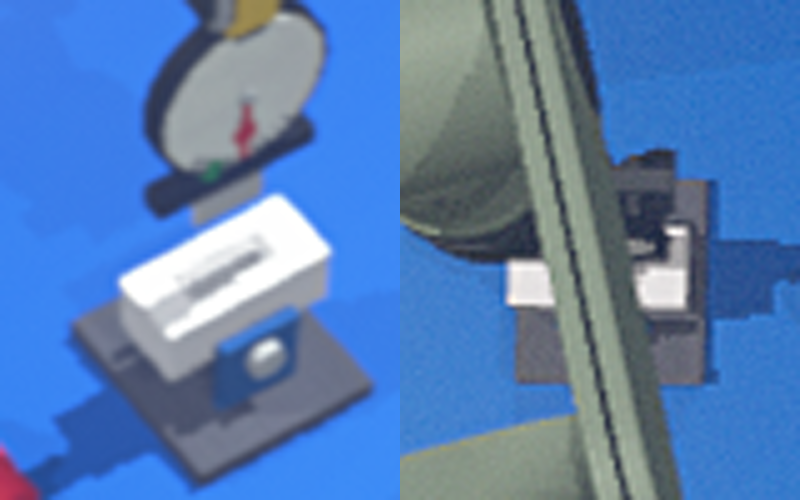

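Run:
```python
from h import *
import numpy as np
def pts(o,yaw,L): return Ro.from_euler("z",yaw).apply(np.array(L,float))+o
o=[504.9,136.2,140.1]
P=proj("scene",pts(o,-.025,[(2.5,-18,-24),(2.5,18,-24),(7,-42,0),(7,42,0),(7,-42,12)]))
print("blade L,R; shoulder L,R,Ltop (crop px)",((P-[310,150]+.4)*5).round(0).tolist())
Q=proj("scene",pts([504.3,136.5,75],-.025,[(0,0,0),(20,-44,0),(20,44,0),(-20,44,0),(-20,-44,0),(0,-24,0),(0,24,0)]))
print("mouth, corners, mouth ends",((Q-[310,150]+.4)*5).round(0).tolist())
d=proj("scene",pts(o,0,[(0,0,0),(1,0,0),(0,1,0),(0,0,1)])); print(((d[1:]-d[0])*5).round(2))
```

```text
blade L,R; shoulder L,R,Ltop (crop px) [[196.0, 228.0], [262.0, 194.0], [158.0, 222.0], [315.0, 142.0], [159.0, 204.0]]
mouth, corners, mouth ends [[222.0, 266.0], [167.0, 337.0], [326.0, 253.0], [274.0, 197.0], [117.0, 279.0], [178.0, 289.0], [265.0, 243.0]]
[[ 1.38  1.41]
 [ 1.83 -0.99]
 [ 0.1  -1.52]]
```

Emit:
servo_tool --fingers '[1, 1, 1, 1, 1, 1, 1, 1]' --xyz '[[1.5, 0.5, -15], [0, 0, -15], [0, 0, -6], [0, 0, -4], [0, 0, -4], [0, 0, -3], [0, 0, 0], [0, 0, 0]]' --angular '[[0, 0, 0], [0, 0, 0], [0, 0, 0], [0, 0, 0], [0, 0, 0], [0, 0, 0], [0, 0, 0], [0, 0, 0]]'

```text
t: 6.9
ee_pos: [506.3, 137.2, 206.6]
eef_rot: [3.142, -0.0, -0.025]
contact_force: [0.2, 0.3, -1.8]
opening: 25.6
grasp_force: 62.2
```

Emit:
servo_tool --fingers '[1, 1, 1, 1, 1, 1]' --xyz '[[0, 0, -4], [0, 0, -4], [0, 0, -4], [0, 0, -2], [0, 0, 0], [0, 0, 0]]' --angular '[[0, 0, 0], [0, 0, 0], [0, 0, 0], [0, 0, 0], [0, 0, 0], [0, 0, 0]]'

```text
t: 7.5
ee_pos: [506.3, 137.1, 192.2]
eef_rot: [3.141, 0.0, -0.025]
contact_force: [-0.4, 0.4, -2.7]
opening: 25.4
grasp_force: 62.2
```

Emit:
servo_tool --fingers '[1, 1, 1, 1, 1, 1]' --xyz '[[0, 0, -2], [0, 0, -1], [0, 0, -1], [0, 0, 0], [0, 0, 0], [0, 0, 0]]' --angular '[[0, 0, 0], [0, 0, 0], [0, 0, 0], [0, 0, 0], [0, 0, 0], [0, 0, 0]]'

```text
t: 8.1
ee_pos: [506.4, 137.5, 188.5]
eef_rot: [-3.141, -0.0, -0.025]
contact_force: [-1.3, 2.6, -0.5]
opening: 25.1
grasp_force: 62.4
```

Emit:
servo_tool --fingers '[1, 1, 1, 1]' --xyz '[[0, 0, -1], [0, 0, 0], [0, 0, 0], [0, 0, 0]]' --angular '[[0, 0, 0], [0, 0, 0], [0, 0, 0], [0, 0, 0]]'

```text
t: 8.5
ee_pos: [506.5, 137.5, 188.1]
eef_rot: [-3.141, -0.001, -0.025]
contact_force: [-2.2, 2.8, 6.5]
opening: 25.2
grasp_force: 63.2
```

```bash
cat > mk.py <<'E'
from h import *
import cv2
def cent(img,box,col):
    x,y,w,h=box; h_=cv2.cvtColor(img[y:y+h,x:x+w],cv2.COLOR_BGR2HSV).astype(int)
    H,S,V=h_[...,0],h_[...,1],h_[...,2]
    m=((H>45)&(H<92)&(S>60)&(V>35)) if col=="g" else (((H<8)|(H>172))&(S>110)&(V>60))
    v,u=np.nonzero(m); w=S[m].astype(float); return np.array([x+(u*w).sum()/w.sum(),y+(v*w).sum()/w.sum()]),m.sum()
if __name__=="__main__":
    for f,n,box,o,yaw,side in [("sb","scene",(335,160,40,35),[504.9,136.2,140.1],-.025,6.3),("scene0","scene",(215,262,50,35),[530,-179.5,40],-.4,6.3),("top0","top",(360,250,45,30),[530,-179.5,40],-.4,-6.3)]:
        im=cv2.imread(f"pics/{f}.png"); g,ng=cent(im,box,"g"); r,nr=cent(im,box,"r")
        R=Ro.from_euler("z",yaw)
        th=np.linspace(0,.6,601)
        M=proj(n,R.apply(np.c_[0*th+side,-39.5*np.sin(th),56-39.5*np.cos(th)])+o)
        b=proj(n,R.apply([[side,0,56-28]])+o)[0]   # pointer approx
        e=r-b
        print(f,g.round(1),ng,r.round(1),nr,"red-pred",e.round(1))
        for k in (0,e): d=np.linalg.norm(M+k-g,axis=1); print("  angle",th[d.argmin()],d.min().round(2))
E
python3 mk.py
```

```text
sb [352.  183.7] 10 [nan nan] 0 red-pred [nan nan]
  angle 0.373 1.11
  angle 0.0 nan
scene0 [233.7 287.2] 11 [239.8 281.6] 9 red-pred [-0.5 -0.9]
  angle 0.383 1.33
  angle 0.357 2.17
top0 [382.9 270.6] 6 [378.3 267.6] 2 red-pred [1.1 0.8]
  angle 0.449 0.94
  angle 0.365 0.47mk.py:7: RuntimeWarning: invalid value encountered in scalar divide
  v,u=np.nonzero(m); w=S[m].astype(float); return np.array([x+(u*w).sum()/w.sum(),y+(v*w).sum()/w.sum()]),m.sum()
```

The mark reads about 0.37 rad on the dial's -y side, so I rock the top toward world -y by about 21°, turning about the pivot and keeping the press on.

Emit:
servo_tool --fingers '[1, 1, 1, 1, 1, 1]' --xyz '[[-0.1, -5.5, -0.1], [-0.1, -5.5, -0.3], [-0.2, -5.4, -0.5], [0, 0, 0], [0, 0, 0], [0, 0, 0]]' --angular '[[2.12, -0.05, 0], [2.12, -0.05, 0], [2.12, -0.05, 0], [0, 0, 0], [0, 0, 0], [0, 0, 0]]'

```text
t: 9.1
ee_pos: [506.1, 120.9, 187.0]
eef_rot: [-3.031, -0.0, -0.025]
contact_force: [-2.2, 1.4, 5.5]
opening: 25.7
grasp_force: 63.2
```

Emit:
servo_tool --fingers '[1, 1, 1, 1, 1, 1]' --xyz '[[-0.1, -5.4, -0.7], [-0.1, -5.4, -0.9], [-0.2, -5.4, -1.1], [0, 0, 0], [0, 0, 0], [0, 0, 0]]' --angular '[[2.12, -0.05, 0], [2.12, -0.05, 0], [2.12, -0.05, 0], [0, 0, 0], [0, 0, 0], [0, 0, 0]]'

```text
t: 9.7
ee_pos: [505.7, 104.6, 184.2]
eef_rot: [-2.92, 0.0, -0.025]
contact_force: [-1.7, 1.6, 6.1]
opening: 24.9
grasp_force: 63.1
```

Emit:
servo_tool --fingers '[1, 1, 1, 1, 1, 1, 1, 1]' --xyz '[[-0.1, -5.3, -1.3], [-0.1, -5.3, -1.5], [-0.2, -5.2, -1.7], [-0.1, -5.1, -1.9], [0, 0, 0], [0, 0, 0], [0, 0, 0], [0, 0, 0]]' --angular '[[2.12, -0.05, 0], [2.12, -0.05, 0], [2.12, -0.05, 0], [2.12, -0.05, 0], [0, 0, 0], [0, 0, 0], [0, 0, 0], [0, 0, 0]]'

```text
t: 10.5
ee_pos: [505.1, 83.8, 177.6]
eef_rot: [-2.772, 0.001, -0.024]
contact_force: [-1.1, 0.4, 5.3]
opening: 25.5
grasp_force: 63.0
```

Emit:
servo_tool --fingers '[1, 1, 1, 1, 1, 1, 1, 1]' --xyz '[[0, 0, 0], [0, 0, 0], [0, 0, 0], [0, 0, 0], [0, 0, 0], [0, 0, 0], [0, 0, 0], [0, 0, 0]]' --angular '[[0, 0, 0], [0, 0, 0], [0, 0, 0], [0, 0, 0], [0, 0, 0], [0, 0, 0], [0, 0, 0], [0, 0, 0]]'

```text
t: 11.3
ee_pos: [505.1, 83.8, 177.6]
eef_rot: [-2.773, 0.001, -0.024]
contact_force: [-1.0, 0.6, 5.5]
opening: 25.5
grasp_force: 63.0
```

Run:
```python
import cv2,numpy as np
from h import *
s=cams.read_camera("scene");t=cams.read_camera("top")
cv2.imwrite("pics/sc.png",s);cv2.imwrite("pics/tc.png",t)
cv2.imwrite("pics/c.png",cv2.resize(s[150:250,290:410],None,fx=6,fy=6,interpolation=cv2.INTER_CUBIC))
```

```text
(no output)
```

View pics/c.png

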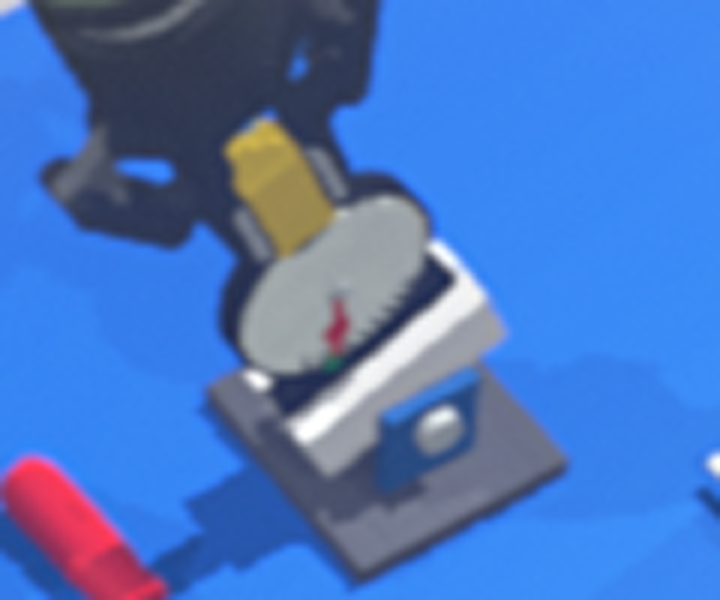

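The gauge is flush in the tilted rest, with the fingers clear of the rest. The pointer tip at scene (346,209) points at the green mark at (345,211). I'll check this numerically.

Run:
```python
from h import *
import cv2
from mk import cent
im=cv2.imread("pics/sc.png"); box=(330,190,35,28)
g,ng=cent(im,box,"g"); r,nr=cent(im,box,"r"); print(g,ng,r,nr)
R=Ro.from_euler("z",-.025)*Ro.from_euler("x",.369); o=np.array([505.1,83.8,177.6])+R.apply([0,0,-113.3])
# dial face centroid (white+marks) via grey mask: compare face centre
hsv=cv2.cvtColor(im[180:214,325:365],cv2.COLOR_BGR2HSV); m=((hsv[...,1]<60)&(hsv[...,2]>90)).astype(np.uint8)
n,l,st,c=cv2.connectedComponentsWithStats(m); k=1+st[1:,4].argmax(); print("face",c[k]+[325,180],st[k])
th=np.linspace(0.1,.65,551)
mk=lambda rad,a:proj("scene",R.apply(np.c_[0*a+6.3,-rad*np.sin(a),56-rad*np.cos(a)])+o)
print("pred centre",mk(0,th[:1]),"tip@.369",mk(37,np.array([.369])),"marks",mk(39.5,np.array([.29,.369,.45])))
for off in ([0,0],[-.3,-.5],[-.6,-1]):
    d=np.linalg.norm(mk(39.5,th)+off-g,axis=1); print(off,"mark",th[d.argmin()],d.min())
```

```text
[344.6 210. ] 2 [nan nan] 0
face [344.60271903 196.37009063] [  3   0  37  34 662]
pred centre [[345.14000489 197.08740618]] tip@.369 [[344.66573564 207.8248379 ]] marks [[345.77906161 207.89772884]
 [344.63445367 208.5330602 ]
 [343.46234539 209.11300959]]
[0, 0] mark 0.41100000000000003 1.2914886451666425
[-0.3, -0.5] mark 0.40800000000000003 1.8726740883374018
[-0.6, -1] mark 0.405 2.4539488320610805mk.py:7: RuntimeWarning: invalid value encountered in scalar divide
  v,u=np.nonzero(m); w=S[m].astype(float); return np.array([x+(u*w).sum()/w.sum(),y+(v*w).sum()/w.sum()]),m.sum()
```

Run:
```python
from h import *
import cv2
th=np.linspace(0.1,.65,551)
for f,box,tilt,tcp in [("sb",(335,165,40,28),0,[504.9,136.2,253.4]),("sc",(335,195,22,20),.369,[505.1,83.8,177.6])]:
    im=cv2.imread(f"pics/{f}.png").astype(float); x,y,w,h=box; p=im[y:y+h,x:x+w]
    V,U=np.mgrid[y:y+h,x:x+w]
    cen=lambda W:(np.array([(U*W).sum(),(V*W).sum()])/W.sum()).round(2)
    g=np.clip(p[...,1]-p[...,[0,2]].max(2)-6,0,None); r=np.clip(p[...,2]-p[...,:2].max(2)-25,0,None)
    R=Ro.from_euler("z",-.025)*Ro.from_euler("x",tilt); o=np.array(tcp)+R.apply([0,0,-113.3])
    mk=lambda rad,a:proj("scene",R.apply(np.c_[0*a+6.3,-rad*np.sin(a),56-rad*np.cos(a)])+o)
    e=cen(r)-mk(20,np.array([tilt]))[0]
    print(f,"green",cen(g),(g>0).sum(),"red",cen(r),(r>0).sum(),"red off",e.round(2))
    for off in(0,e): d=np.linalg.norm(mk(39.5,th)+off-cen(g),axis=1); print(th[d.argmin()].round(3),d.min().round(2))
```

```text
sb green [352.1 183.6] 6 red [358.62 175.91] 20 red off [0.98 1.39]
0.368 1.04
0.42 0.5
sc green [345. 210.] 1 red [345.83 204.5 ] 18 red off [0.95 1.55]
0.39 1.47
0.399 0.34
```

Emit:
servo_tool --fingers '[1, 1, 1, 1, 1, 1, 1, 1]' --xyz '[[0, -1.4, -0.5], [-0.1, -1.4, -0.6], [0, 0, 0], [0, 0, 0], [0, 0, 0], [0, 0, 0], [0, 0, 0], [0, 0, 0]]' --angular '[[0.6, 0, 0], [0.6, 0, 0], [0, 0, 0], [0, 0, 0], [0, 0, 0], [0, 0, 0], [0, 0, 0], [0, 0, 0]]'

```text
t: 12.2
ee_pos: [505.0, 80.8, 176.4]
eef_rot: [-2.751, 0.001, -0.024]
contact_force: [-1.3, 1.0, 4.8]
opening: 25.4
grasp_force: 63.0
```

Emit:
servo_tool --fingers '[1, 1, 1, 1, 1, 1, 1, 1]' --xyz '[[0, 0, 0], [0, 0, 0], [0, 0, 0], [0, 0, 0], [0, 0, 0], [0, 0, 0], [0, 0, 0], [0, 0, 0]]' --angular '[[0, 0, 0], [0, 0, 0], [0, 0, 0], [0, 0, 0], [0, 0, 0], [0, 0, 0], [0, 0, 0], [0, 0, 0]]'

```text
t: 13.0
ee_pos: [505.0, 80.8, 176.4]
eef_rot: [-2.751, 0.001, -0.025]
contact_force: [-1.6, 1.4, 4.1]
opening: 25.5
grasp_force: 63.0
```

Run:
```python
import cv2,numpy as np
from h import *
s=np.mean([cams.read_camera("scene").astype(float) for _ in range(8)],0).astype(np.uint8)
cv2.imwrite("pics/d.png",cv2.resize(s[175:225,315:375],None,fx=12,fy=12,interpolation=cv2.INTER_CUBIC))
```

```text
(no output)
```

View pics/d.png

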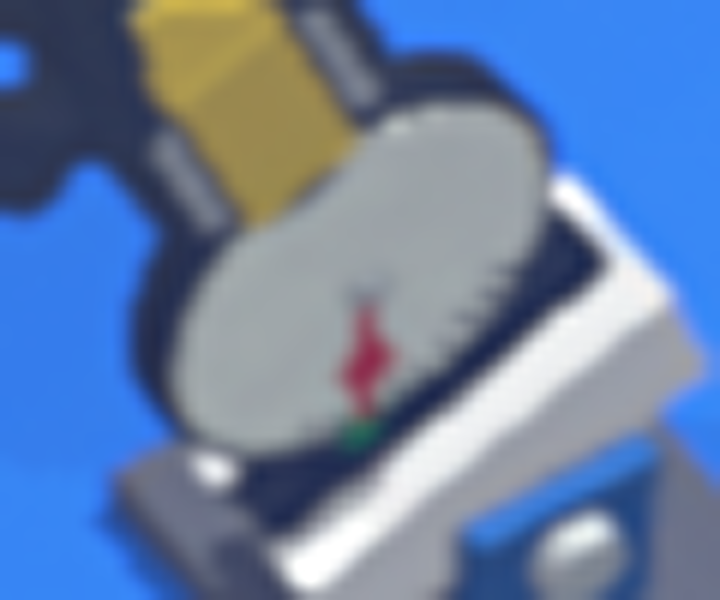

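The pointer tip, at about (364,415) in this crop, lands in the middle of the green mark, which spans x 342–380. The shoulder is flush. I'll add a little more press and hand in.

Emit:
servo_tool --fingers '[1, 1, 1, 1, 1, 1, 1, 1]' --xyz '[[0, 0.1, -0.3], [0, 0, 0], [0, 0, 0], [0, 0, 0], [0, 0, 0], [0, 0, 0], [0, 0, 0], [0, 0, 0]]' --angular '[[0, 0, 0], [0, 0, 0], [0, 0, 0], [0, 0, 0], [0, 0, 0], [0, 0, 0], [0, 0, 0], [0, 0, 0]]'

```text
t: 14.2
ee_pos: [505.1, 80.8, 176.4]
eef_rot: [-2.751, 0.001, -0.024]
contact_force: [-1.8, -0.2, 8.2]
opening: 25.4
grasp_force: 63.4
```

```bash
python3 -c "
from rig import *
print(workorder.sign_off())"
```

```text
the job is handed in; nothing more can be done
None
```

I handed the job in at about 14 s: the gauge is still gripped, blade home and shoulder flush as far as the camera shows, with the rest held over at about 0.39 rad and the red pointer inside the green mark.

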